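# Make up the slide-labelling kit in the tray

## Task

Make up the slide-labelling kit in the aluminium tray: lay the slide carton flat in the oblong pocket, slip the tape roll flat down over the post, lay the blue marker across both cradles of the pen rest, centred along it, and stand the dropper bottle upright in the round well, without ever tipping the bottle over. Leave the yellow pencil and the brown screw-cap bottle, which do not belong in the kit, where they are.

Things in the scene. Friction and masses are not known exactly. Their poses are not given: they have to be found in the camera images.
- slide_carton: Slide carton: closed white-and-blue card box lying flat, 31 x 81 x 28 mm (x, y, z), 0.14 kg. Origin: centre of its underside; y along its length, z up. Either way round will do in the pocket.
- tape_roll: Tape roll: tan roll of paper tape lying flat, outer diameter 62 mm, hole about 23 mm, 19 mm high. Origin: centre of its underside, z up along its axis.
- marker_mid (a point): Blue marker: round pen lying on the worktop, 132 mm long, 11 mm thick. This point lies on its axis at mid-length; y runs along the pen. It may roll. Either way round will do on the rest.
- dropper_bottle: Dropper bottle: brown glass bottle with a black rubber bulb, 97 mm tall. Body 32 mm across up to 54 mm high, neck 19 mm across from 54 to 68 mm, bulb 13 mm across from 68 to 97 mm (stiff enough to lift it by). Origin: centre of its underside, z up.
- pencil_mid (a point): Yellow pencil, to be left alone: about 142 to 162 mm long, 6 mm wide, 7 mm high, lying on the worktop. This point lies in its middle; y runs along it.
- bottle_50: Brown screw-cap bottle with a blue cap, to be left alone: 46 mm across, 88 mm tall. Origin: centre of its underside, z up.
- pocket_insert: Insert with the oblong pocket, for the slide carton. Grey, one of four fixed inserts side by side, 71 mm apart, in any order, in a low tray (rim 12 mm). Plate 152x68x4 mm; origin: centre of its underside, 3 mm above the worktop; x along the 152 mm side, z up. Centred pocket, inside 97 (x) by 47 mm (y); floor 4 mm, wall tops 16 mm above origin; the middle 65 mm of the long sides is open for fingers.
- post_insert: Insert with the post, for the tape roll. Grey, one of four fixed inserts side by side, 71 mm apart, in any order, in a low tray (rim 12 mm). Plate 152x68x4 mm; origin: centre of its underside, 3 mm above the worktop; x along the 152 mm side, z up. The round post stands in the middle, 9 mm in diameter, its rounded top 30 mm above the origin. The tape lies round it on the plate, 4 mm above the origin.
- well_insert: Insert with the round well, for the dropper bottle. Grey, one of four fixed inserts side by side, 71 mm apart, in any order, in a low tray (rim 12 mm). Plate 152x68x4 mm; origin: centre of its underside, 3 mm above the worktop; x along the 152 mm side, z up. The well is a round wall in the middle, 48 mm inside and 54 mm outside; floor 4 mm and rim 16 mm above the origin.
- cradle_insert: Insert with the pen rest, for the marker. Grey, one of four fixed inserts side by side, 71 mm apart, in any order, in a low tray (rim 12 mm). Plate 152x68x4 mm; origin: centre of its underside, 3 mm above the worktop; x along the 152 mm side, z up. Two troughs at x = +-45 mm hold the pen along x; open between. Trough floor 14 mm above origin; sloped cheeks open to 38 mm at 27 mm up.
Mind the look-alikes: they are no part of the job. What is shaped like the tape_roll but purple is not meant.

How it is judged:
At the end, for the whole second after the job is handed in: Carton flat in the pocket (within 13 mm, 0.25 rad); tape flat round the post, down on the insert; dropper bottle upright on the floor of the well; marker in both troughs, its middle within 15 mm of the rest's middle; all at rest. Pencil and screw-cap bottle within 20 mm of their places (horizontal distance between slide_carton and pocket_insert below 0.013 m and z of slide_carton in the frame of pocket_insert between 0.001 and 0.008 m and angle between the y axis of slide_carton and the x axis of pocket_insert, either way round below 0.25 rad and angle between each of slide_carton, dropper_bottle's own z axis and vertical below 0.1 rad and linear speed of each of slide_carton, tape_roll, dropper_bottle below 0.02 m/s and horizontal distance between tape_roll and post_insert below 0.011 m and angle between each of tape_roll, bottle_50's own z axis and vertical below 0.15 rad and z of tape_roll in the frame of post_insert between 0.001 and 0.009 m and horizontal distance between dropper_bottle and well_insert below 0.011 m and z of dropper_bottle in the frame of well_insert between 0.001 and 0.008 m and x of marker_mid in the frame of cradle_insert between -0.015 and 0.015 m and y of marker_mid in the frame of cradle_insert between -0.008 and 0.008 m and z of marker_mid in the frame of cradle_insert between 0.016 and 0.026 m and angle between the y axis of marker_mid and the x axis of cradle_insert, either way round below 0.15 rad and distance of each of pencil_mid, bottle_50 from where it was at the start of the episode below 0.02 m); the robot touches nothing.
It fails at once if the pencil is moved by more than 20 mm (distance of pencil_mid from where it was at the start of the episode above 0.02 m).
It fails at once if the screw-cap bottle is moved by more than 20 mm or tipped (distance of bottle_50 from where it was at the start of the episode above 0.02 m or angle between bottle_50's own z axis and vertical above 0.4 rad).
It fails at once if the dropper bottle is tipped over (angle between dropper_bottle's own z axis and vertical above 0.7 rad).
It also fails if it takes over 120 s, if anything falls off the work surface, if the arm or the gripper's body presses on something with over 40 N, if the wrist force passes 120 N, or if a joint passes its speed limit or range.

## Robot

A 6-joint arm with a two-finger parallel gripper is mounted at the origin on a cart in front of the work surface, level with it; the furniture and walls round the work are solid. World frame = base frame: x ahead of the robot, y to its left, z up, the work surface at z = 0. Lengths are in m, angles in rad, forces in N, time in s.
With the tool pointing down it reaches from about 0.4 to 0.925 m from the base axis. Payload 12.5 kg.
Tool frame: the origin (TCP) lies midway between the tips of the shut fingers; the grasp point (between the pads) lies 19 mm behind it; z points along the fingers, y is the direction in which the jaws open and shut (so a half turn about z gives the same grasp; the last joint's range is limited). The gripper opens to 95 mm and grips with 3 to 60 N. Pads are 20 mm wide; open, the fingers measure 119 mm over their backs; the gripper's body (75 mm by 180 mm) begins 59 mm behind the grasp point.
Start: joints at [-1.272, 0.491, 1.559, -0, 1.092, -0.106], TCP at [0.246, -0.574, 0.215] pointing down, gripper open.
Joint ranges: [-3.1, 3.1], [-0.84, 2.19], [0.05, 2.79], [-1.13, 4.28], [0.06, 2.93], [-2.69, 2.69]. Speed limits (rad/s): [2.22, 2.22, 2.79, 3.14, 3.14, 3.14].

## Interface

Orientations are given as a unit quaternion [w, x, y, z].
In Python, from rig import * gives the robot as it stands.
- The arm moves only by the tool step_arm, never from a script. Its argument "moves" is a list that holds one entry, the list of rows, each a list of 4 numbers: the shift along the world's x, y, z in cm, then the turn about the world's z in degrees. A call has exactly 5 rows; each row is the pose to reach, as a shift and turn from the pose commanded when the call began; what a row does not reach only later rows make up. A row lasts 1/12 s, in which the tool goes at most 41.7 mm and 7.16 degrees, less where a joint would pass 70% of its speed; a pose out of reach is approached as far as the arm can. A call with a gripper value outside its range is refused whole. "gripper" is the opening, from 0 (shut) to 1 (fully open), set as the call begins (left out, the last holds). The fingers move at their own pace and stop on an object; "newtons" is the grip in N (left out, the last holds). Time passes only in rows, so rows that repeat a pose let the fingers close, or fill a call up. It gives the time, the measured TCP pose, the force and the opening at its end, in the units of the state.
- get_state(): the state, without advancing time (a new reading comes with each control period).
- grab_frame(name): name is "scene" or "side" or "wrist"; returns a dict with "image" (400x640x3 uint8, red, green, blue), "range_z" (400x640 float32, m along the optical axis (not along the pixel's ray), 0 where there is no reading), "K" (3x3 intrinsics, pixels), "eye" and "rotation" of the camera in the world. Camera axes: x right, y down, z forward; pixel columns grow to the right and rows downward; lengths in m; the calibration is good to about 2 mm. A picture is of the moment at which its call begins.
- job_done(): hands the job in, once; it reports no verdict.
The state is a dict: "t": time; "joints": joint angles; "joint_vel": joint speeds; "joint_torque": joint torques, N m; "position": TCP position; "orientation": TCP orientation; "wrist_force": force on the tool from outside, world axes, zero at the start; "ft_torque": the same for the moment, N m; "width": finger opening in m.
Only numpy, scipy, OpenCV 4.12 (cv2) and the standard library are available. Lean on these libraries where they do the work, as an engineer would, in place of code of your own. Each camera call takes 0.05 s, during which the arm holds its last target.

## Working session

There is one attempt and no reset: what is moved stays moved. The work goes in short steps, Python scripts to look and compute and a tool call to move; the robot and the scene stay as the last step left them, time stands still between calls to the robot, and variables do not carry over. Pictures are saved under pics/ and viewed, and the job is handed in when it is done.

Besides the shell and the picture viewer there is one more tool, called after "Request:" as name(argument=value, ...) on one line, values as JSON. step_arm: Moves the arm, as the interface text tells. Its arguments: {"type":"object","properties":{"moves":{"type":"array"},"gripper":{"type":"number"},"newtons":{"type":"number"}},"required":["moves"]}

```bash
mkdir -p pics; ls
python3 - <<'E'
from rig import *
import cv2,numpy as np
print(get_state())
for n in ["scene","side","wrist"]:
    f=grab_frame(n); cv2.imwrite(f"pics/{n}0.png",f["image"][:,:,::-1]); print(n,f["K"],f["eye"],f["rotation"])
    np.savez(f"pics/{n}0.npz",**{k:np.array(v) for k,v in f.items()})
E
```

```text
pics
{'t': 0.0, 'joints': array([-1.27158386e+00,  4.91583817e-01,  1.55946549e+00,  1.12829586e-05,
        1.09167205e+00, -1.05616876e-01]), 'joint_vel': array([ 0.00025563, -0.00102612,  0.00077096,  0.00143439,  0.00064171,
        0.00065758]), 'joint_torque': array([ 1.69094528e-03, -6.12642574e+01, -2.58180767e+01,  6.93051796e-02,
        4.81954997e-02, -1.02230324e-04]), 'position': array([ 0.24610514, -0.57424091,  0.21404115]), 'orientation': array([-5.62194854e-04,  9.79584367e-01,  2.01032708e-01, -4.95615159e-05]), 'wrist_force': array([ 0.22204082, -0.21055951, -0.40162969]), 'ft_torque': array([-0.0032145 , -0.02484552,  0.01649737]), 'width': 0.09529773947721211}
scene [[469.11552572   0.         323.11350809]
 [  0.         469.11552572 192.31073579]
 [  0.           0.           1.        ]] [-0.29441743  0.75263372  0.80447038] [ 0.18199316 -0.35840869  0.81083144 -0.42541048]
side [[454.72516345   0.         317.41583109]
 [  0.         454.72516345 199.28316679]
 [  0.           0.           1.        ]] [ 0.21381589 -1.19249201  0.92818238] [-0.45359658  0.8812953  -0.1219239   0.05199333]
wrist [[281.44049626   0.         320.11735908]
 [  0.         281.44049626 198.12363724]
 [  0.           0.           1.        ]] [ 0.31994465 -0.5432669   0.38484594] [ 0.12007986  0.82615102 -0.54475346 -0.07936618]
```

View pics/scene0.png

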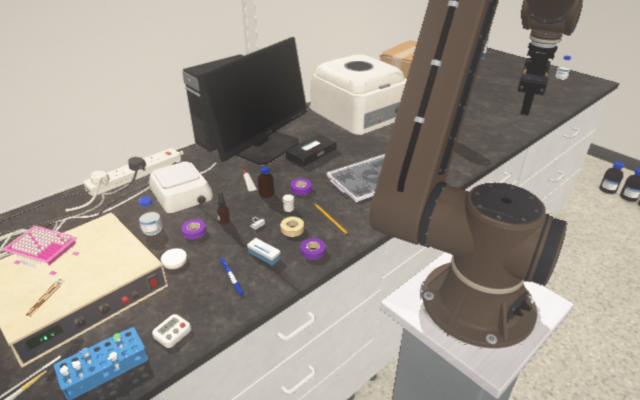

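View pics/side0.png

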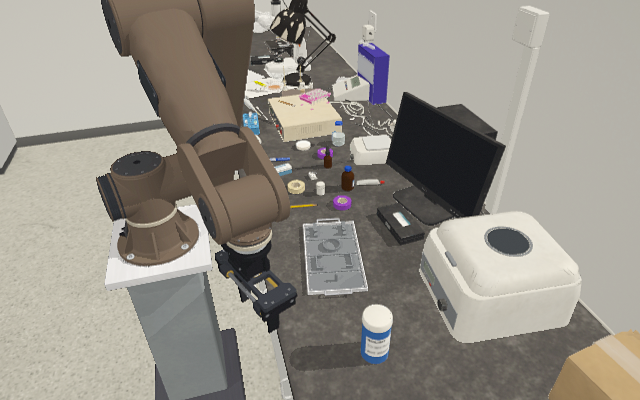

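View pics/wrist0.png

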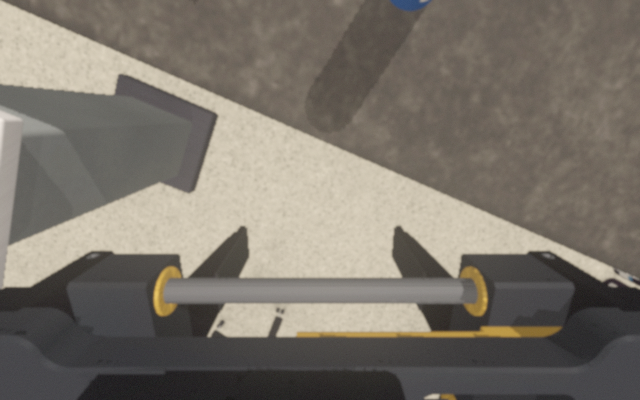

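The candidates in the scene image are:
- **Tape:** tan ring at (292,226). The purple rings at (301,186), (193,229) and (313,248) are look-alikes.
- **Marker:** blue pen at (232,278). The red/white pen at (249,180) and the pencil at (331,219) are not it.
- **Carton:** (264,250).
- **Dropper bottle:** (223,210). The screw-cap bottle at (266,182) is not it.
- **Tray:** about (365,178), and (335,257) in the side view.

Next I'll build an orthographic map and close crops.

```bash
cat > h.py <<'E'
import numpy as np,cv2
from scipy.spatial.transform import Rotation as R
def rot(q): return R.from_quat([q[1],q[2],q[3],q[0]]).as_matrix() if np.size(q)==4 else np.array(q)
def cloud(f):
    z=f["range_z"]; K=f["K"]; v,u=np.mgrid[:z.shape[0],:z.shape[1]]
    p=np.stack([(u-K[0,2])/K[0,0]*z,(v-K[1,2])/K[1,1]*z,z],-1)
    w=p@rot(f["rotation"]).T+f["eye"]; w[z<=0]=np.nan
    return w
def ray(f,u,v,h):
    K=f["K"]; d=rot(f["rotation"])@np.array([(u-K[0,2])/K[0,0],(v-K[1,2])/K[1,1],1.0])
    s=(h-f["eye"][2])/d[2]; return np.array(f["eye"])+s*d
def rect(f,x0,x1,y0,y1,h,s):
    # ortho image of plane z=h: cols = -y (left = +y), rows = -x (top = far)
    W=int((y1-y0)*s);H=int((x1-x0)*s)
    r,c=np.mgrid[:H,:W].astype(float)
    P=np.stack([x1-r/s,y1-c/s,np.full_like(r,h)],-1)-f["eye"]
    q=P@rot(f["rotation"]); K=f["K"]
    return cv2.remap(f["image"],(q[...,0]/q[...,2]*K[0,0]+K[0,2]).astype(np.float32),(q[...,1]/q[...,2]*K[1,1]+K[1,2]).astype(np.float32),cv2.INTER_CUBIC)[:,:,::-1]
def load(n): return dict(np.load(f"pics/{n}.npz"))
E
python3 - <<'E'
from h import *
for n in ["scene0","side0"]:
    f=load(n); w=cloud(f); 
    pts={"scene0":[(292,226),(264,250),(232,278),(223,210),(266,182),(331,219),(365,178)],"side0":[(335,257),(335,230),(297,187),(284,170),(328,160)]}[n]
    for u,v in pts: print(n,u,v,w[v,u].round(3))
f=load("scene0"); im=f["image"][150:310,180:400,::-1]
cv2.imwrite("pics/c1.png",cv2.resize(im,(792,576),interpolation=cv2.INTER_CUBIC))
f=load("side0"); im=f["image"][140:310,255:385,::-1]
cv2.imwrite("pics/c2.png",cv2.resize(im,None,fx=3.5,fy=3.5,interpolation=cv2.INTER_CUBIC))
E
```

```text
scene0 292 226 [0.486 0.139 0.003]
scene0 264 250 [0.435 0.269 0.027]
scene0 232 278 [0.421 0.373 0.013]
scene0 223 210 [0.621 0.265 0.045]
scene0 266 182 [0.634 0.111 0.06 ]
scene0 331 219 [0.433 0.043 0.007]
scene0 365 178 [ 0.506 -0.169  0.014]
side0 335 257 [ 0.506 -0.246  0.007]
side0 335 230 [ 0.542 -0.13   0.01 ]
side0 297 187 [0.479 0.125 0.021]
side0 284 170 [0.458 0.254 0.019]
side0 328 160 [0.629 0.247 0.037]
```

View pics/c1.png

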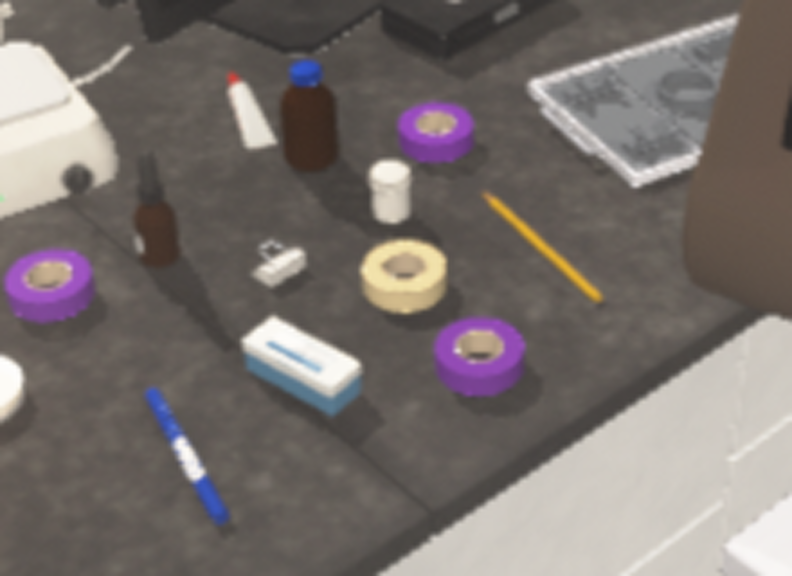

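View pics/c2.png

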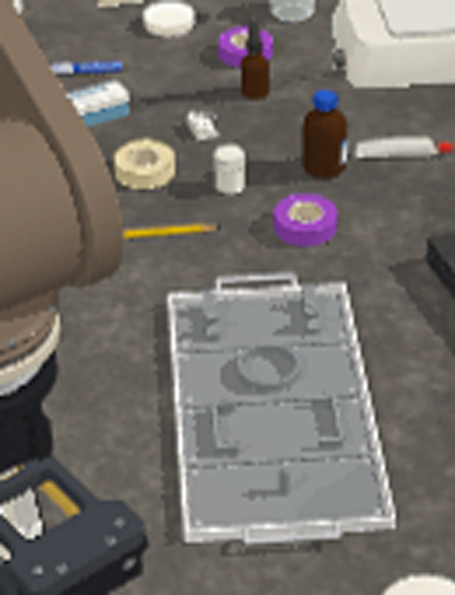

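The crops confirm the tan roll, carton, blue marker and dropper bottle. The tray, from far to near in the side view, holds the cradle, well, pocket and post. Next come metric top views.

Run:
```python
from h import *
f=load("side0")
cv2.imwrite("pics/o_tray.png",rect(f,0.40,0.66,-0.36,-0.02,0.007,2000)) 
f=load("scene0")
cv2.imwrite("pics/o_obj.png",rect(f,0.34,0.70,0.0,0.46,0.0,1600))
# clouds
w=cloud(f).reshape(-1,3); c=f["image"].reshape(-1,3).astype(int)
def box(x0,x1,y0,y1,z0=-.005,z1=.2): return (w[:,0]>x0)&(w[:,0]<x1)&(w[:,1]>y0)&(w[:,1]<y1)&(w[:,2]>z0)&(w[:,2]<z1)
m=box(.3,.6,.1,.4,.024,.035); p=w[m][:,:2]; print("carton top n",m.sum(),cv2.minAreaRect(p.astype(np.float32)*1000), np.median(w[m][:,2]))
r,g,b=c.T
m=box(.3,.6,.05,.3,.015,.03)&(r>b+25); p=w[m][:,:2]; print("tape",m.sum(),cv2.minEnclosingCircle(p.astype(np.float32)*1000),w[m].mean(0))
m=box(.3,.55,.3,.46,.003,.03)&(b>r+30); p=w[m][:,:2]; print("marker",m.sum(),cv2.minAreaRect(p.astype(np.float32)*1000),w[m].mean(0))
m=box(.3,.6,-.05,.15,-.01,.03)&(r>b+80); p=w[m][:,:2]; print("pencil",m.sum(),cv2.minAreaRect(p.astype(np.float32)*1000))
m=box(.57,.69,.22,.31,.015,.15); p=w[m]; 
for a,bb in [(.015,.05),(.055,.068),(.07,.1)]:
    q=p[(p[:,2]>a)&(p[:,2]<bb)]; print("drop",len(q),q.mean(0).round(4),q.min(0).round(3),q.max(0).round(3))
m=box(.57,.72,.06,.16,.015,.15); q=w[m]; print("b50",q.mean(0),q.min(0),q.max(0))
```

```text
carton top n 346 ((476.8609924316406, 200.68478393554688), (167.15293884277344, 205.84927368164062), 76.56658172607422) 0.02847404463712111
tape 286 ((435.43267822265625, 146.53466796875), 73.59078216552734) [0.46418555 0.14846648 0.01936823]
marker 137 ((433.0867004394531, 367.68377685546875), (10.707191467285156, 132.02877807617188), 76.8865966796875) [0.42870437 0.36941354 0.01042404]
pencil 123 ((441.70233154296875, 37.27342224121094), (13.888916969299316, 154.5703887939453), 81.4359359741211)
drop 141 [0.6196 0.2663 0.0343] [0.611 0.248 0.015] [0.64  0.279 0.05 ]
drop 28 [0.6234 0.2637 0.0621] [0.618 0.253 0.056] [0.631 0.271 0.068]
drop 47 [0.6245 0.2638 0.0848] [0.619 0.256 0.071] [0.629 0.269 0.099]
b50 [0.64432494 0.10513531 0.05355889] [0.62989819 0.07906148 0.01558035] [0.6698117  0.12311306 0.09229665]
```

View pics/o_tray.png

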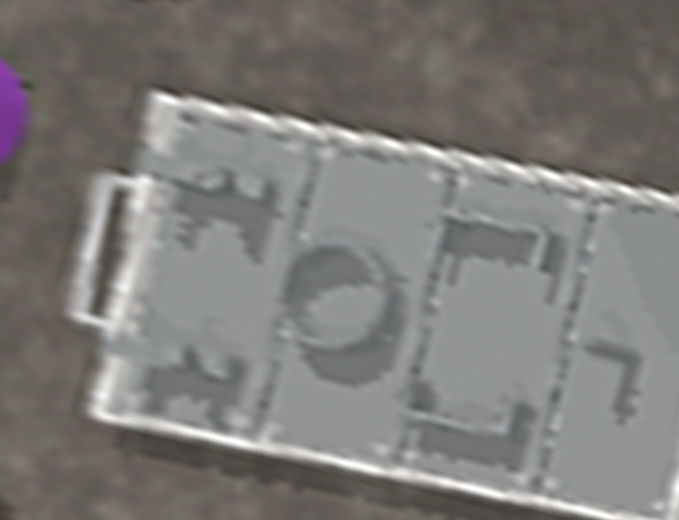

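View pics/o_obj.png

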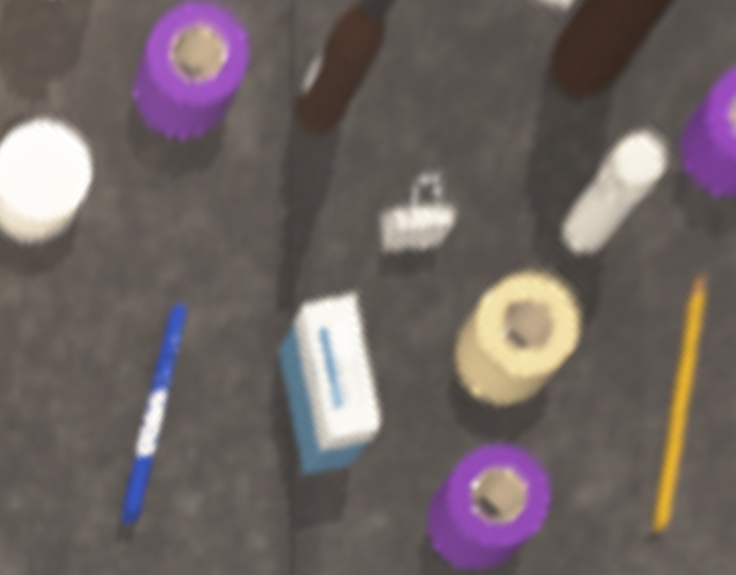

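Request:
step_arm(moves=[[[2,4,2,-7],[5,7,4,-14],[8,11,6,-20],[11,14,8,-27],[14,18,9,-34]]])

```text
t: 0.57
position: [0.3628, -0.4237, 0.2948]
orientation: [0.001, 0.995, -0.095, 0.0]
wrist_force: [1.4, -0.4, 0.2]
width: 0.0953
```

Request:
step_arm(moves=[[[2,4,0,0],[3,8,0,0],[3.5,12,0,0],[3.5,15,0,0],[3.5,16.5,0,0]]])

```text
t: 0.98
position: [0.3966, -0.2565, 0.2935]
orientation: [-0.0, 0.996, -0.09, -0.0]
wrist_force: [1.0, -1.3, 0.8]
width: 0.095
```

Request:
step_arm(moves=[[[0,0,0,0],[0,0,0,0],[0,0,0,0],[0,0,0,0],[0,0,0,0]]])

```text
t: 1.4
position: [0.3967, -0.261, 0.2931]
orientation: [-0.0, 0.996, -0.092, -0.0]
wrist_force: [-0.5, -0.6, -0.2]
width: 0.095
```

```bash
cat > snap.py <<'E'
import sys
from rig import *
from h import *
n,k=sys.argv[1:3]
f=grab_frame(n); np.savez(f"pics/{k}.npz",**{a:np.array(b) for a,b in f.items()})
cv2.imwrite(f"pics/{k}.png",f["image"][:,:,::-1]); s=get_state(); print(s["t"],s["position"].round(4),s["orientation"].round(3),s["width"].round(4))
if len(sys.argv)>3:
    x0,x1,y0,y1,h,sc=map(float,sys.argv[3:9]); cv2.imwrite(f"pics/{k}_o.png",rect(f,x0,x1,y0,y1,h,sc))
E
python3 snap.py wrist w1 .38 .64 -.4 -.04 0.007 2000
```

```text
Traceback (most recent call last):
  File "snap.py", line 6, in <module>
    cv2.imwrite(f"pics/{k}.png",f["image"][:,:,::-1]); s=get_state(); print(s["t"],s["position"].round(4),s["orientation"].round(3),s["width"].round(4))
                                                                                                                                    ^^^^^^^^^^^^^^^^
AttributeError: 'float' object has no attribute 'round'
```

View pics/w1.png

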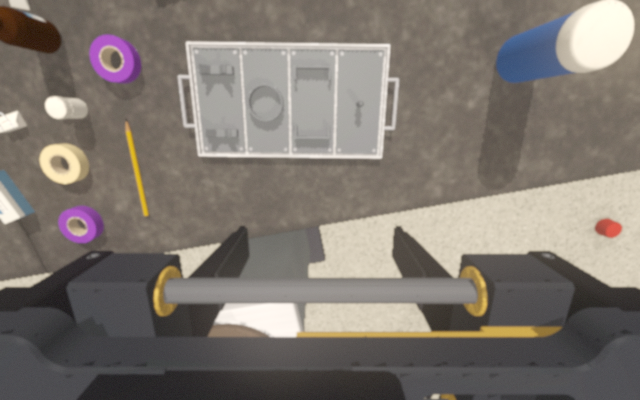

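The wrist view shows the whole tray at (187-390, 42-158). From left to right it holds the cradle, well (266,103), pocket and post (360,105).

```bash
sed -i 's/s\["width"\].round(4)/s["width"]/' snap.py
python3 - <<'E'
from h import *
f=load("w1"); cv2.imwrite("pics/w1_o.png",rect(f,.40,.64,-.38,-.04,0.019,2200))
w=cloud(f).reshape(-1,3)
m=(w[:,2]>.010)&(w[:,2]<.0145)&(w[:,0]>.38)&(w[:,0]<.64)&(w[:,1]<-.04)&(w[:,1]>-.4)
print(cv2.minAreaRect(w[m][:,:2].astype(np.float32)*1000))
m=(w[:,2]>.006)&(w[:,2]<.1)&(w[:,0]>.38)&(w[:,0]<.64)&(w[:,1]<-.04)&(w[:,1]>-.4)
print(cv2.minAreaRect(w[m][:,:2].astype(np.float32)*1000), np.percentile(w[m][:,2],[10,50,90,99]))
E
```

```text
((500.4062805175781, -233.24769592285156), (327.21624755859375, 164.1940460205078), 78.70612335205078)
((500.4062805175781, -233.24769592285156), (327.21624755859375, 164.1940460205078), 78.70612335205078) [0.00679962 0.00799294 0.01312394 0.02696691]
```

View pics/w1_o.png

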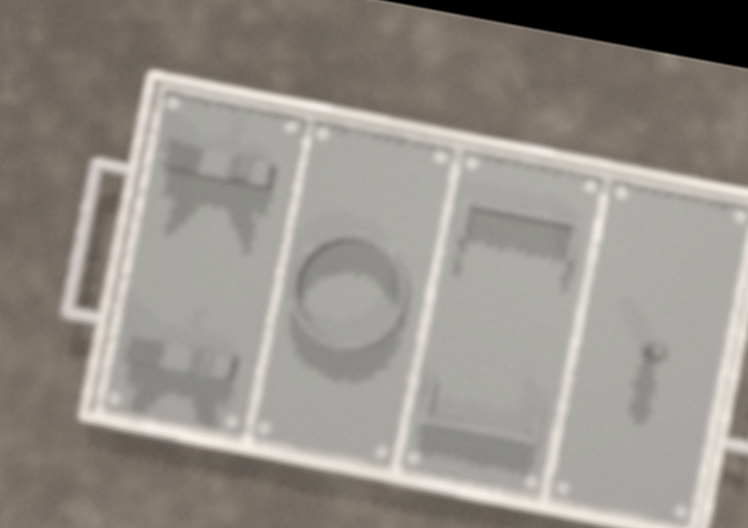

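Request:
step_arm(moves=[[[2,4,0,4],[5,8,0,8],[7,12,0,12],[8,16,0,16],[8,20,0,20]]])

```text
t: 1.87
position: [0.4774, -0.0702, 0.293]
orientation: [0.0, 0.996, 0.084, 0.0]
wrist_force: [0.8, 0.1, -0.0]
width: 0.0954
```

Request:
step_arm(moves=[[[0,4,0,0],[0,8,0,0],[0,12,0,0],[-2,16,0,0],[-3,20,0,0]]])

```text
t: 2.28
position: [0.4457, 0.1275, 0.2931]
orientation: [0.0, 0.997, 0.082, -0.0]
wrist_force: [2.0, 0.5, 0.4]
width: 0.0947
```

Request:
step_arm(moves=[[[0,4,0,0],[0,8,0,0],[0,10,0,0],[0,10,0,0],[0,10,0,0]]])

```text
t: 2.7
position: [0.4467, 0.2268, 0.293]
orientation: [0.0, 0.997, 0.084, -0.0]
wrist_force: [-1.1, 0.1, 0.1]
width: 0.0953
```

```bash
python3 snap.py wrist w2 .32 .68 0 .46 0.019 1600
```

```text
2.75 [0.4467 0.226  0.2931] [ 0.     0.997  0.083 -0.   ] 0.0952520569010777
```

View pics/w2_o.png

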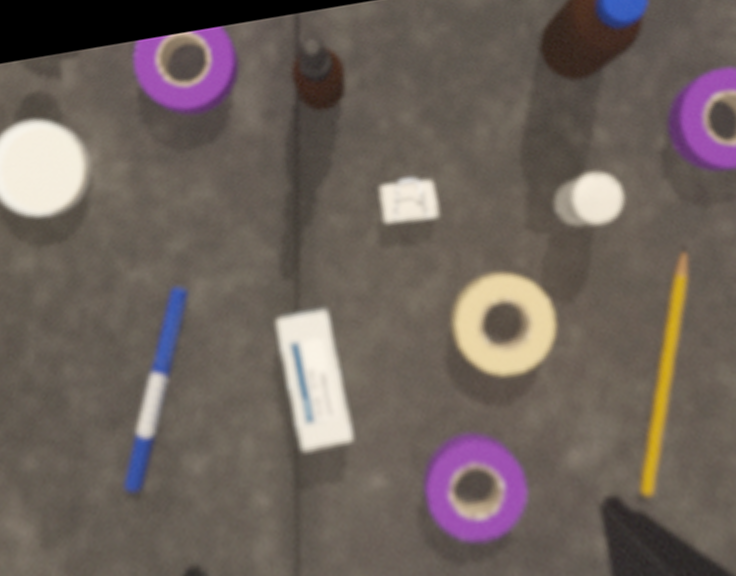

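View pics/w2.png

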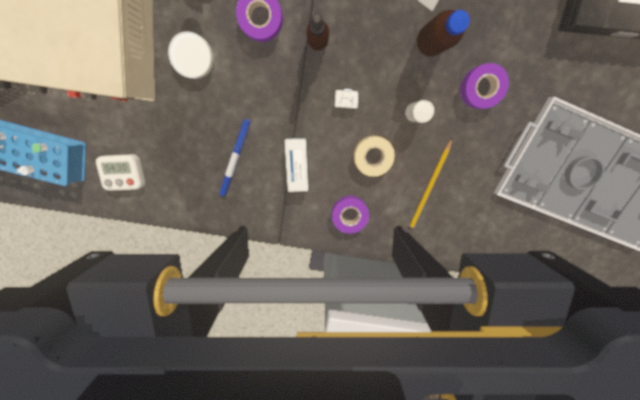

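The carton, tan tape, blue marker and dropper bottle are all clear in the raw view, at (296,165), (374,157), (235,158) and (318,33). Next I'll measure from the cloud.

```bash
cat > obj.py <<'E'
from h import *
import sys
f=load(sys.argv[1])
w=cloud(f).reshape(-1,3); c=f["image"].reshape(-1,3).astype(int); r,g,b=c.T
def box(x0,x1,y0,y1,z0=-.005,z1=.2): return (w[:,0]>x0)&(w[:,0]<x1)&(w[:,1]>y0)&(w[:,1]<y1)&(w[:,2]>z0)&(w[:,2]<z1)
mr=lambda m:(m.sum(),cv2.minAreaRect(w[m][:,:2].astype(np.float32)*1000),w[m].mean(0).round(4))
print("carton",*mr(box(.38,.5,.22,.31,.022,.035)))
m=box(.42,.54,.09,.19,.014,.026);print("tape",cv2.minEnclosingCircle(w[m][:,:2].astype(np.float32)*1000),w[m].mean(0))
m=box(.35,.52,.32,.41,.004,.02);print("marker",*mr(m))
for a,bb in [(.01,.05),(.055,.068),(.07,.1)]: 
    m=box(.58,.68,.22,.30,a,bb)
    if m.sum(): print("drop",*mr(m))
m=box(.36,.54,.0,.09,.003,.02)&(r>b+50);print("pencil",*mr(m))
m=box(.58,.72,.05,.16,.08,.1);print("b50cap",*mr(m))
E
python3 obj.py w2
python3 - <<'E'
from h import *
f=load("w2"); cv2.imwrite("pics/w2_d.png",rect(f,.58,.68,.21,.31,0.097,5000))
cv2.imwrite("pics/w2_d2.png",cv2.resize(f["image"][0:70,270:370,::-1],None,fx=7,fy=7,interpolation=cv2.INTER_CUBIC))
E
```

```text
carton 1036 ((443.5362854003906, 262.74298095703125), (81.26195526123047, 31.366756439208984), 11.627372741699219) [0.445  0.2629 0.0284]
tape ((476.82000732421875, 144.0660858154297), 31.074575424194336) [0.47772837 0.14449397 0.0197853 ]
marker 553 ((434.6653747558594, 364.8693542480469), (10.942594528198242, 131.51771545410156), 76.45411682128906) [0.4364 0.3639 0.0103]
drop 346 ((627.3431396484375, 259.358642578125), (26.976619720458984, 29.872276306152344), 11.999112129211426) [0.6223 0.2582 0.039 ]
drop 74 ((626.404541015625, 260.0145263671875), (13.157876014709473, 17.779199600219727), 13.538360595703125) [0.6243 0.2591 0.0647]
drop 156 ((628.0775756835938, 260.64923095703125), (12.895284652709961, 11.304582595825195), 66.1408462524414) [0.6266 0.26   0.0902]
pencil 409 ((444.4916687011719, 38.58124542236328), (9.630613327026367, 156.9830780029297), 81.45565032958984) [0.4454 0.0381 0.0066]
b50cap 444 ((655.611083984375, 96.16195678710938), (24.22226333618164, 23.36513900756836), 75.8101577758789) [0.6547 0.0973 0.0883]
```

View pics/w2_d2.png

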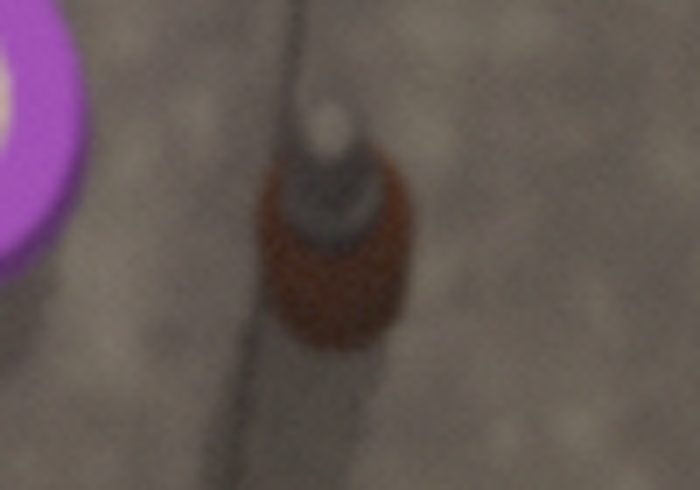

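Request:
step_arm(moves=[[[-0.3,2,-4,2],[-0.3,3.7,-8,2],[-0.3,3.7,-12,2],[-0.3,3.7,-16,2],[-0.3,3.7,-19,2]]], gripper=0.75)

```text
t: 3.17
position: [0.4432, 0.2618, 0.1008]
orientation: [0.0, 0.995, 0.099, -0.001]
wrist_force: [-0.2, -0.1, -0.4]
width: 0.0721
```

Request:
step_arm(moves=[[[0,0,-3,0],[0,0,-6,0],[0,0,-8.5,0],[0,0,-9.5,0],[0,0,-9.5,0]]])

```text
t: 3.58
position: [0.4433, 0.2619, 0.0067]
orientation: [0.001, 0.995, 0.099, -0.002]
wrist_force: [-0.3, 1.1, 0.2]
width: 0.0712
```

Request:
step_arm(moves=[[[0,0,0,0],[0,0,0,0],[0,0,0,0],[0,0,0,0],[0,0,0,0]]])

```text
t: 4.0
position: [0.4439, 0.2636, 0.0093]
orientation: [-0.0, 0.995, 0.1, 0.001]
wrist_force: [-0.8, 0.8, -0.5]
width: 0.0712
```

Request:
step_arm(moves=[[[0,0,-0.2,0],[0,0,-0.2,0],[0,0,-0.2,0],[0,0,-0.2,0],[0,0,-0.2,0]]], gripper=0.2, newtons=15)

```text
t: 4.42
position: [0.4435, 0.2634, 0.0064]
orientation: [0.0, 0.995, 0.1, -0.0]
wrist_force: [0.5, 0.1, -0.2]
width: 0.0429
```

Request:
step_arm(moves=[[[0,0,0,0],[0,0,0,0],[0,0,1,0],[0,0,4,0],[0,0,8,0]]])

```text
t: 4.83
position: [0.4423, 0.2627, 0.0858]
orientation: [0.001, 0.995, 0.1, -0.003]
wrist_force: [0.5, 0.2, -1.5]
width: 0.0301
```

Request:
step_arm(moves=[[[0.5,-4,2,-4],[1,-8,3,-8],[1.5,-12,3,-12],[2,-16,3,-16],[2.5,-20,3,-20]]])

```text
t: 5.25
position: [0.4684, 0.0616, 0.1175]
orientation: [0.0, 0.997, -0.076, 0.001]
wrist_force: [0.6, 0.8, -1.1]
width: 0.03
```

Request:
step_arm(moves=[[[0.5,-4,0,-2],[1,-8,0,-3],[1.5,-12,0,-3],[2,-16,0,-3],[2.5,-20,0,-3]]])

```text
t: 5.67
position: [0.4932, -0.1387, 0.1171]
orientation: [0.0, 0.995, -0.1, 0.0]
wrist_force: [1.4, -0.4, -1.4]
width: 0.0295
```

Request:
step_arm(moves=[[[0,-4,0,0],[0,-8,0,0],[0,-12,0,0],[0,-13,0,0],[0,-13,0,0]]])

```text
t: 6.08
position: [0.4932, -0.2693, 0.1167]
orientation: [0.0, 0.995, -0.102, 0.0]
wrist_force: [0.3, 0.7, -2.7]
width: 0.0299
```

Request:
step_arm(moves=[[[0,0,0,0],[0,0,0,0],[0,0,0,0],[0,0,0,0],[0,0,0,0]]])

```text
t: 6.5
position: [0.4938, -0.2657, 0.1166]
orientation: [0.0, 0.995, -0.1, -0.0]
wrist_force: [0.5, -0.5, -1.7]
width: 0.0295
```

```bash
python3 snap.py side s2; python3 -c "
from h import *
f=load('s2');cv2.imwrite('pics/s2c.png',cv2.resize(f['image'][180:330,240:420,::-1],None,fx=4,fy=4))"
```

```text
6.55 [ 0.4938 -0.2659  0.1165] [ 0.     0.995 -0.1   -0.   ] 0.02991549216994504
```

View pics/s2c.png

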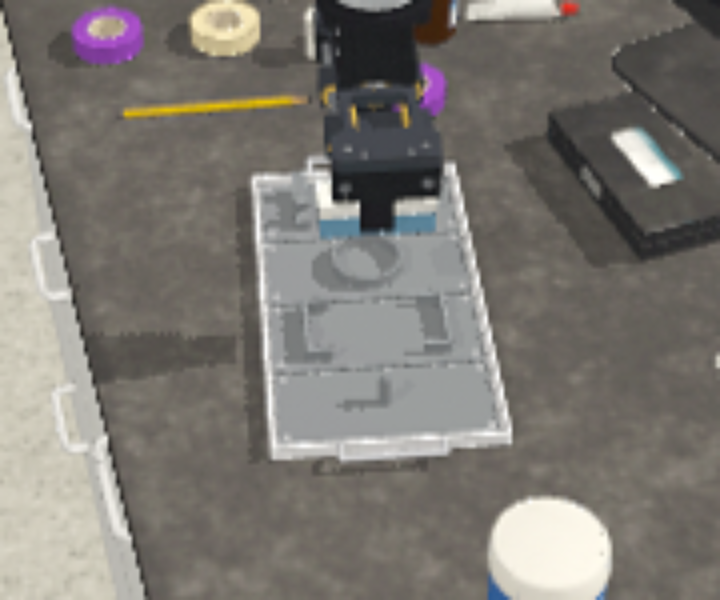

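The carton is held level and lined up with the pocket, at (375,215) in the crop and about 11 cm up. I'm lowering it.

Request:
step_arm(moves=[[[0,-0.2,-3,0],[0,-0.2,-6,0],[0,-0.2,-8,0],[0,-0.2,-9.2,0],[0,-0.2,-10,0]]])

```text
t: 6.97
position: [0.4932, -0.268, 0.0149]
orientation: [-0.0, 0.995, -0.1, -0.001]
wrist_force: [0.7, -0.3, -1.3]
width: 0.0297
```

Request:
step_arm(moves=[[[0,0,-0.2,0],[0,0,-0.2,0],[0,0,-0.2,0],[0,0,-0.2,0],[0,0,-0.2,0]]])

```text
t: 7.38
position: [0.494, -0.2688, 0.0152]
orientation: [0.0, 0.995, -0.1, 0.001]
wrist_force: [1.1, 1.0, -1.7]
width: 0.0298
```

Request:
step_arm(moves=[[[0,0,-0.2,0],[0,0,-0.2,0],[0,0,-0.2,0],[0,0,-0.2,0],[0,0,-0.2,0]]])

```text
t: 7.8
position: [0.494, -0.2689, 0.0131]
orientation: [0.0, 0.995, -0.1, 0.001]
wrist_force: [0.0, 0.2, 5.6]
width: 0.03
```

Request:
step_arm(moves=[[[0,0,0,0],[0,0,0,0],[0,0,0,0],[0,0,0,0],[0,0,0,0]]], gripper=0.46)

```text
t: 8.22
position: [0.4935, -0.2686, 0.0123]
orientation: [0.0, 0.995, -0.1, -0.0]
wrist_force: [-0.4, -0.4, -0.4]
width: 0.0435
```

Request:
step_arm(moves=[[[0,0,0,0],[0,0,2,0],[0,0,5,0],[0,0,9,0],[0,0,13,0]]])

```text
t: 8.63
position: [0.493, -0.2683, 0.1434]
orientation: [-0.0, 0.995, -0.1, -0.001]
wrist_force: [0.9, 0.2, 0.2]
width: 0.0435
```

Request:
step_arm(moves=[[[0,3,0,7],[0,6,0,14],[0,9,0,21],[0,12,0,28],[0,15,0,35]]], gripper=0.8)

```text
t: 9.05
position: [0.4933, -0.1173, 0.1425]
orientation: [0.0, 0.978, 0.206, 0.0]
wrist_force: [0.8, -0.5, 0.6]
width: 0.0713
```

Request:
step_arm(moves=[[[0,3,0,7],[0,6,0,14],[0,9,0,21],[0,12,0,28],[-0.5,15,0,35]]])

```text
t: 9.47
position: [0.4889, 0.0328, 0.1425]
orientation: [0.0, 0.871, 0.491, 0.0]
wrist_force: [0.6, 0.2, -0.1]
width: 0.0757
```

Request:
step_arm(moves=[[[-1,4,0,7],[-1.1,8,0,14],[-1.1,11.3,0,20.5],[-1.1,11.3,0,20.5],[-1.1,11.3,0,20.5]]])

```text
t: 9.88
position: [0.4773, 0.1458, 0.1423]
orientation: [0.0, 0.771, 0.637, 0.0]
wrist_force: [-0.0, 0.1, 0.7]
width: 0.0763
```

```bash
python3 snap.py wrist w3 ; python3 snap.py side s3;python3 -c "
from h import *
f=load('s3');cv2.imwrite('pics/s3c.png',cv2.resize(f['image'][140:310,255:385,::-1],None,fx=3.5,fy=3.5))"
```

```text
9.9333 [0.4774 0.1446 0.1423] [ 0.     0.772  0.636 -0.   ] 0.07628780067399778
9.9833 [0.4775 0.144  0.1423] [ 0.     0.772  0.636 -0.   ] 0.07624676670117549
```

View pics/w3.png

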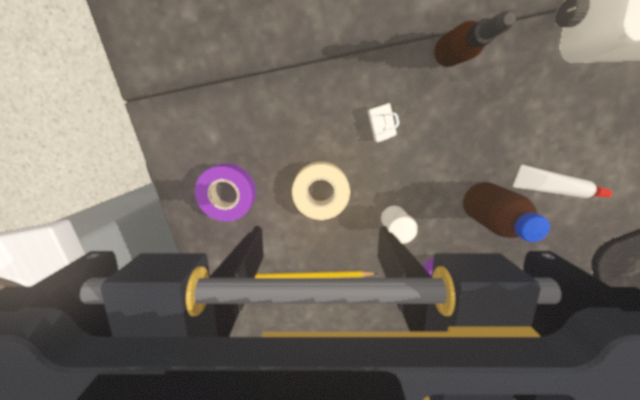

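View pics/s3c.png

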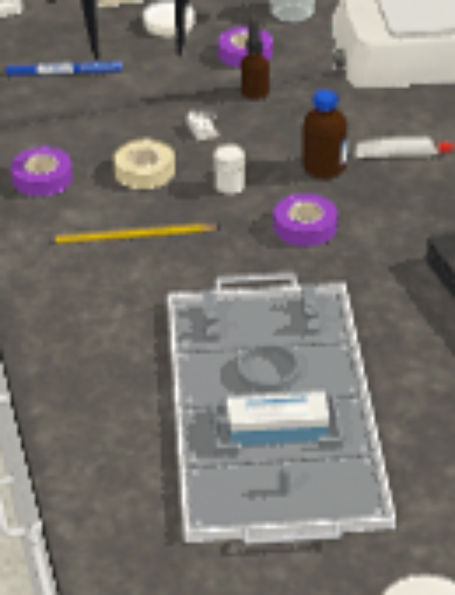

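The carton sits in the pocket at (278,415) in the side crop. The tan roll at (321,190) in the wrist view is under the open jaws, and both fingers have clear gaps to land in. I'm going down.

Request:
step_arm(moves=[[[0,0,-4,0],[0,0,-8,0],[0,0,-11,0],[0,0,-13,0],[0,0,-13.6,0]]])

```text
t: 10.4
position: [0.4765, 0.1427, 0.0037]
orientation: [-0.001, 0.773, 0.635, -0.002]
wrist_force: [0.1, 0.5, -0.2]
width: 0.0761
```

Request:
step_arm(moves=[[[0,0,0,0],[0,0,0,0],[0,0,0,0],[0,0,0,0],[0,0,0,0]]], gripper=0.5)

```text
t: 10.82
position: [0.4782, 0.1444, 0.0076]
orientation: [0.001, 0.772, 0.636, 0.001]
wrist_force: [-0.7, -1.9, 6.8]
width: 0.0606
```

Request:
step_arm(moves=[[[0,0,0,0],[0,0,0.5,0],[0,0,3,0],[0,0,7,0],[0,0,11,0]]])

```text
t: 11.23
position: [0.4768, 0.1443, 0.1177]
orientation: [-0.001, 0.772, 0.636, -0.001]
wrist_force: [0.9, 0.6, -0.1]
width: 0.061
```

Request:
step_arm(moves=[[[0,-4,0,0],[0,-8,0,0],[0,-12,0,0],[0,-16,0,0],[0,-20,0,0]]])

```text
t: 11.65
position: [0.4772, -0.0572, 0.1173]
orientation: [0.0, 0.771, 0.636, 0.0]
wrist_force: [0.1, 0.8, 0.1]
width: 0.0607
```

Request:
step_arm(moves=[[[0,-4,0,0],[0,-8,0,0],[0,-12,0,0],[0,-16,0,0],[0.2,-20,0,0]]])

```text
t: 12.07
position: [0.4789, -0.2575, 0.1172]
orientation: [0.0, 0.772, 0.636, 0.0]
wrist_force: [0.7, 0.3, -0.0]
width: 0.0608
```

Request:
step_arm(moves=[[[0,-4,0,0],[0,-8.1,0,0],[0,-8.1,0,0],[0,-8.1,0,0],[0,-8.1,0,0]]])

```text
t: 12.48
position: [0.4792, -0.3361, 0.1166]
orientation: [-0.0, 0.772, 0.636, 0.0]
wrist_force: [0.2, 0.9, -0.7]
width: 0.0609
```

```bash
python3 snap.py side s4;python3 -c "
from h import *
f=load('s4');cv2.imwrite('pics/s4c.png',cv2.resize(f['image'][180:350,240:420,::-1],None,fx=4,fy=3.5))
w=cloud(load('side0')); q=w[305:365,355:395].reshape(-1,3); q=q[q[:,2]>.02]; print(q.min(0),q.max(0))"
```

```text
12.5333 [ 0.4794 -0.3356  0.1167] [-0.     0.772  0.636  0.   ] 0.06096888381637901
[ 0.46697711 -0.6171311   0.02010665] [ 0.53322452 -0.54986195  0.13882079]
```

View pics/s4c.png

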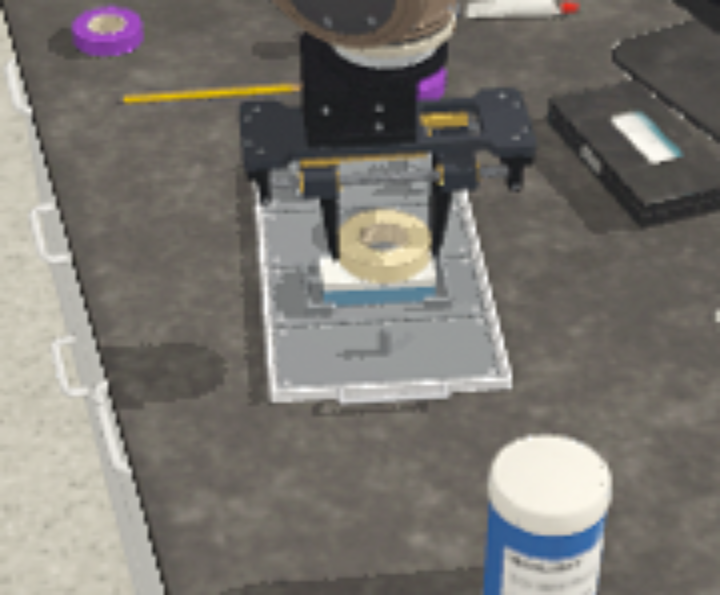

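The tape is level in the jaws, with its hole visible at (383,237). I'm lowering it over the post.

Request:
step_arm(moves=[[[0,-0.2,-3,0],[0,-0.2,-5.5,0],[0,-0.2,-7.5,0],[0,-0.2,-9,0],[0,-0.2,-10,0]]])

```text
t: 12.95
position: [0.4795, -0.3368, 0.0152]
orientation: [-0.001, 0.771, 0.637, -0.0]
wrist_force: [0.7, 0.2, 0.2]
width: 0.0608
```

Request:
step_arm(moves=[[[0,0,-0.2,0],[0,0,-0.2,0],[0,0,-0.2,0],[0,0,-0.2,0],[0,0,-0.2,0]]])

```text
t: 13.37
position: [0.4799, -0.3385, 0.015]
orientation: [0.001, 0.772, 0.636, 0.0]
wrist_force: [-0.3, -0.1, -0.7]
width: 0.0606
```

Nothing blocks it, so I'll release and lift.

Request:
step_arm(moves=[[[0,0,-0.1,0],[0,0,-0.1,0],[0,0,-0.1,0],[0,0,-0.1,0],[0,0,-0.1,0]]], gripper=0.8)

```text
t: 13.78
position: [0.4796, -0.3387, 0.0134]
orientation: [0.0, 0.772, 0.636, 0.0]
wrist_force: [-0.3, 0.1, 0.4]
width: 0.0761
```

Request:
step_arm(moves=[[[0,0,0,0],[0,0,2,0],[0,0,6,0],[0,0,10,0],[0,0,14,0]]])

```text
t: 14.2
position: [0.4792, -0.3383, 0.1548]
orientation: [-0.001, 0.772, 0.636, -0.0]
wrist_force: [-0.2, -0.4, 0.3]
width: 0.076
```

```bash
python3 snap.py side s5;python3 -c "
from h import *
f=load('s5');cv2.imwrite('pics/s5c.png',cv2.resize(f['image'][140:310,255:385,::-1],None,fx=3.5,fy=3.5))"
```

```text
14.25 [ 0.4815 -0.3402  0.1627] [0.005 0.772 0.636 0.001] 0.076035841724876
```

View pics/s5c.png

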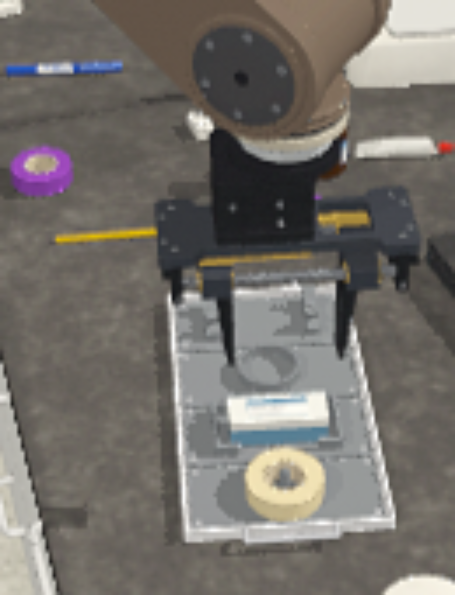

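The tape is down round the post at (285,483). Next is the dropper bottle, so I'm checking the clearance around it.

Run:
```python
from h import *
for n in ["scene0","w3","w2"]:
    w=cloud(load(n)).reshape(-1,3)
    m=(abs(w[:,0]-.65)<.15)&(w[:,1]>.17)&(w[:,1]<.45)&(w[:,2]>.09)
    m2=m&~(np.hypot(w[:,0]-.628,w[:,1]-.26)<.03)
    print(n,m2.sum(), w[m2].min(0).round(3) if m2.any() else'',w[m2].max(0).round(3) if m2.any() else'')
    m=(np.hypot(w[:,0]-.628,w[:,1]-.26)<.03)&(w[:,2]>.07); print("bulb",w[m].mean(0).round(4),w[m].min(0).round(3),w[m].max(0).round(3))
    m=(np.hypot(w[:,0]-.628,w[:,1]-.26)<.03)&(w[:,2]>.02)&(w[:,2]<.05); print("body",w[m].mean(0).round(4),w[m].min(0).round(3),w[m].max(0).round(3))
    m=(abs(w[:,0]-.7)<.1)&(w[:,1]>.17)&(w[:,1]<.45)&(w[:,2]>.04)&~(np.hypot(w[:,0]-.628,w[:,1]-.26)<.03)
    if m.any(): print("box",w[m].min(0).round(3),w[m].max(0).round(3))
```

```text
scene0 105 [0.704 0.412 0.091] [0.738 0.44  0.105]
bulb [0.6245 0.2638 0.0848] [0.619 0.256 0.071] [0.629 0.269 0.099]
body [0.6198 0.2662 0.0367] [0.611 0.248 0.02 ] [0.64  0.279 0.05 ]
box [0.694 0.227 0.04 ] [0.8   0.449 0.105]
w3 1549 [0.5   0.17  0.225] [0.537 0.173 0.246]
bulb [0.6261 0.26   0.0878] [0.622 0.254 0.07 ] [0.633 0.267 0.099]
body [0.6219 0.2583 0.0398] [0.614 0.245 0.02 ] [0.643 0.276 0.05 ]
box [0.736 0.224 0.04 ] [0.775 0.27  0.059]
w2 0  
bulb [0.6266 0.26   0.0902] [0.622 0.254 0.07 ] [0.635 0.267 0.098]
body [0.6227 0.2583 0.0412] [0.614 0.245 0.02 ] [0.643 0.275 0.05 ]
```

Request:
step_arm(moves=[[[0,4,0,0],[0,8,0,0],[0,12,0,0],[0,16,0,0],[0,20,0,0]]], gripper=0.65)

```text
t: 14.67
position: [0.4791, -0.137, 0.1534]
orientation: [0.0, 0.772, 0.636, 0.0]
wrist_force: [1.3, -0.7, -0.3]
width: 0.0616
```

Request:
step_arm(moves=[[[0,4,0,0],[0,8,0,0],[0,12,0,0],[1,16,0,0],[3,19.5,0,0]]])

```text
t: 15.08
position: [0.5081, 0.0588, 0.1536]
orientation: [-0.0, 0.772, 0.636, -0.0]
wrist_force: [1.2, -0.3, 0.1]
width: 0.0617
```

Request:
step_arm(moves=[[[2,3.5,0,0],[4,7,0,0],[7,10,0,0],[9,13,0,0],[11,16,0,0]]])

```text
t: 15.5
position: [0.6205, 0.2183, 0.153]
orientation: [0.0, 0.772, 0.636, 0.0]
wrist_force: [0.1, -1.1, -0.3]
width: 0.0618
```

Request:
step_arm(moves=[[[1,4.5,0,0],[1,4.5,0,0],[1,4.5,0,0],[1,4.5,0,0],[1,4.5,0,0]]])

```text
t: 15.92
position: [0.6293, 0.2602, 0.1533]
orientation: [0.0, 0.772, 0.636, -0.0]
wrist_force: [-0.0, -0.2, -0.3]
width: 0.0616
```

```bash
python3 snap.py wrist w4; python3 snap.py scene sc4; python3 -c "
from h import *
f=load('sc4');cv2.imwrite('pics/sc4c.png',cv2.resize(f['image'][120:280,130:330,::-1],None,fx=4,fy=3.7))"
```

```text
15.9667 [0.6294 0.2601 0.1535] [ 0.     0.772  0.636 -0.   ] 0.06177825597403803
16.0167 [0.6296 0.26   0.1537] [0.    0.772 0.635 0.   ] 0.06162275117296472
```

View pics/w4.png

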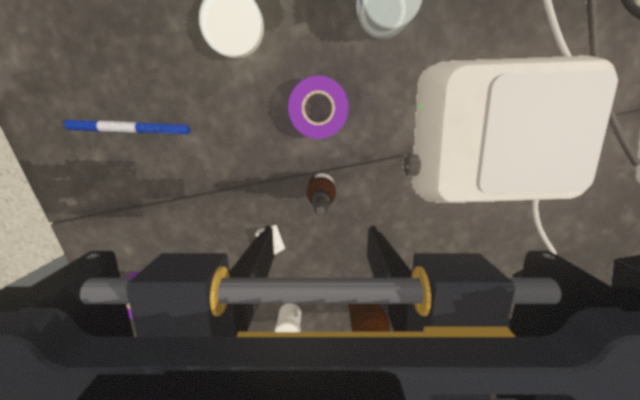

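View pics/sc4c.png

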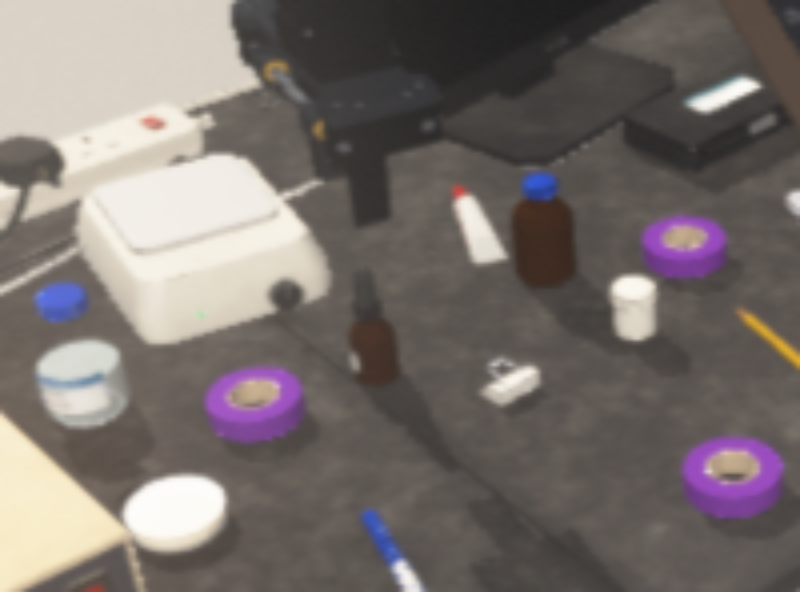

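The bottle at (320,190) in the wrist view is centred between the jaws. The nearest solid thing is the white box, which the gripper body clears. I'm going down.

Request:
step_arm(moves=[[[0,0,-3,0],[0,0,-6,0],[0,0,-9,0],[0,0,-11.3,0],[0,0,-12.3,0]]])

```text
t: 16.43
position: [0.6284, 0.2599, 0.0275]
orientation: [-0.001, 0.772, 0.636, -0.002]
wrist_force: [0.5, -0.1, 0.1]
width: 0.0617
```

Request:
step_arm(moves=[[[0,0,0,0],[0,0,0,0],[0,0,0,0],[0,0,0,0],[0,0,0,0]]], gripper=0.2, newtons=15)

```text
t: 16.85
position: [0.6302, 0.2615, 0.0319]
orientation: [0.0, 0.772, 0.636, 0.001]
wrist_force: [0.2, 0.9, -0.3]
width: 0.0338
```

Request:
step_arm(moves=[[[0,0,0,0],[0,0,0.5,0],[0,0,2,0],[0,0,4,0],[0,0,6.5,0]]])

```text
t: 17.27
position: [0.6289, 0.2612, 0.0954]
orientation: [-0.0, 0.772, 0.636, -0.001]
wrist_force: [1.2, 0.1, 0.1]
width: 0.0297
```

```bash
python3 snap.py scene sc5; python3 -c "
from h import *
f=load('sc5');cv2.imwrite('pics/sc5c.png',cv2.resize(f['image'][120:280,130:330,::-1],None,fx=4,fy=3.7))"
```

```text
17.3167 [0.6311 0.262  0.1014] [0.001 0.772 0.636 0.003] 0.029877520446503658
```

View pics/sc5c.png

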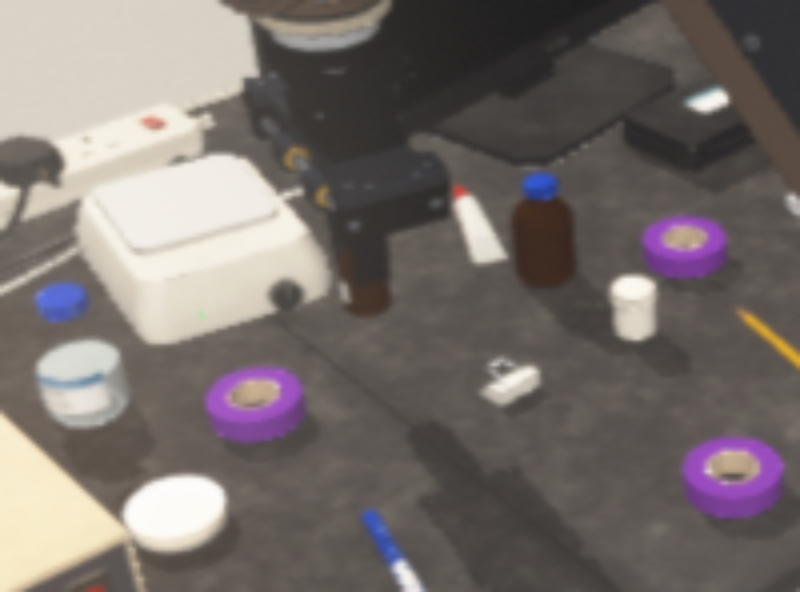

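The bottle is held upright at (365,280). I'm carrying it high to the well.

Request:
step_arm(moves=[[[-1,-1,3,0],[-3,-3,6,0],[-5,-6,8,0],[-7,-9,8,0],[-9,-12,8,0]]])

```text
t: 17.73
position: [0.5389, 0.1406, 0.1772]
orientation: [0.001, 0.771, 0.636, 0.001]
wrist_force: [1.0, -0.4, -0.9]
width: 0.03
```

Request:
step_arm(moves=[[[-1,-3.5,0,0],[-2,-7,0,0],[-3,-11,0,0],[-3.2,-15,0,0],[-3.2,-19,0,0]]])

```text
t: 18.15
position: [0.5067, -0.0501, 0.1761]
orientation: [0.0, 0.772, 0.636, 0.0]
wrist_force: [1.3, 0.6, 0.4]
width: 0.0297
```

Request:
step_arm(moves=[[[0,-4,0,0],[0,-8,0,0],[0,-11.5,-1,0],[0,-14,-2,0],[0,-15,-3,0]]])

```text
t: 18.57
position: [0.5075, -0.2018, 0.1454]
orientation: [0.001, 0.772, 0.635, 0.0]
wrist_force: [-0.6, 0.7, 0.3]
width: 0.0296
```

Request:
step_arm(moves=[[[0,0,0,0],[0,0,0,0],[0,0,0,0],[0,0,0,0],[0,0,0,0]]])

```text
t: 18.98
position: [0.5079, -0.1975, 0.146]
orientation: [0.0, 0.771, 0.637, 0.0]
wrist_force: [0.2, -0.7, -1.4]
width: 0.0298
```

```bash
python3 snap.py side s6;python3 -c "
from h import *
f=load('s6');cv2.imwrite('pics/s6c.png',cv2.resize(f['image'][140:310,255:385,::-1],None,fx=3.5,fy=3.5))"
```

```text
19.0333 [ 0.5079 -0.1976  0.146 ] [0.    0.771 0.637 0.   ] 0.029620407145105297
```

View pics/s6c.png

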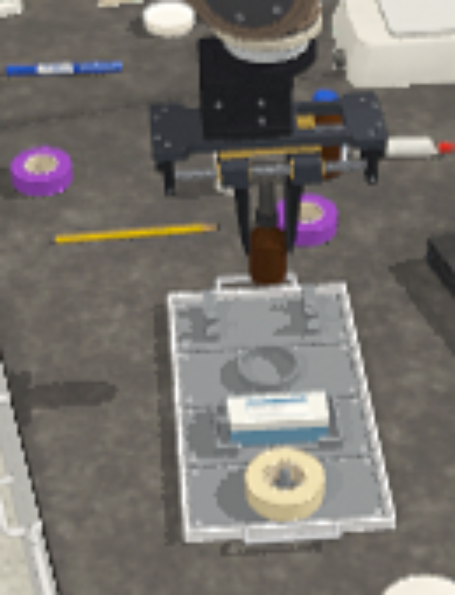

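Request:
step_arm(moves=[[[0,-0.1,-3,0],[0,-0.1,-6,0],[0,-0.1,-8,0],[0,-0.1,-9.5,0],[0,-0.1,-10.4,0]]])

```text
t: 19.45
position: [0.5072, -0.1989, 0.04]
orientation: [-0.001, 0.771, 0.636, -0.0]
wrist_force: [-0.5, -0.3, -0.6]
width: 0.0298
```

Request:
step_arm(moves=[[[0,0,-0.1,0],[0,0,-0.2,0],[0,0,-0.3,0],[0,0,-0.3,0],[0,0,-0.3,0]]])

```text
t: 19.87
position: [0.5079, -0.1998, 0.0392]
orientation: [0.001, 0.772, 0.636, 0.0]
wrist_force: [0.1, -0.1, -0.2]
width: 0.0299
```

Request:
step_arm(moves=[[[0,0,-0.1,0],[0,0,-0.1,0],[0,0,-0.1,0],[0,0,-0.1,0],[0,0,-0.1,0]]])

```text
t: 20.28
position: [0.508, -0.1999, 0.0384]
orientation: [0.001, 0.772, 0.636, 0.0]
wrist_force: [-1.4, 0.1, 6.8]
width: 0.0299
```

Request:
step_arm(moves=[[[0,0,0,0],[0,0,0,0],[0,0,0,0],[0,0,0,0],[0,0,0,0]]])

```text
t: 20.7
position: [0.508, -0.1999, 0.0384]
orientation: [0.001, 0.772, 0.636, 0.0]
wrist_force: [-1.0, 0.7, 7.7]
width: 0.0295
```

The 7 N reading means the bottle is on the floor of the well. I'll release and lift straight up.

Request:
step_arm(moves=[[[0,0,0,0],[0,0,0,0],[0,0,0,0],[0,0,0,0],[0,0,0,0]]], gripper=0.55)

```text
t: 21.12
position: [0.5076, -0.1996, 0.0374]
orientation: [-0.0, 0.772, 0.636, 0.0]
wrist_force: [0.0, -0.2, 1.1]
width: 0.0516
```

Request:
step_arm(moves=[[[0,0,1,0],[0,0,4,0],[0,0,8,0],[0,0,12,0],[0,0,15,0]]])

```text
t: 21.53
position: [0.5077, -0.1997, 0.1911]
orientation: [0.001, 0.772, 0.636, 0.0]
wrist_force: [0.8, 0.0, 0.1]
width: 0.0523
```

```bash
python3 snap.py side s7;python3 -c "
from h import *
f=load('s7');cv2.imwrite('pics/s7c.png',cv2.resize(f['image'][140:310,255:385,::-1],None,fx=3.5,fy=3.5))"; python3 obj.py sc5 | grep -E "marker|pencil|b50"
```

```text
21.5833 [ 0.5094 -0.2005  0.1959] [0.004 0.772 0.636 0.002] 0.05229658281350444
marker 252 ((433.8935546875, 364.744873046875), (164.40635681152344, 88.72284698486328), 0.21300964057445526) [0.4262 0.3669 0.0093]
pencil 109 ((440.12042236328125, 39.32304382324219), (11.30323600769043, 153.162353515625), 80.97506713867188) [0.4338 0.0417 0.0066]
b50cap 52 ((652.8223266601562, 97.06810760498047), (22.774763107299805, 24.969070434570312), 24.936965942382812) [0.6516 0.0996 0.0871]obj.py:6: RuntimeWarning: Mean of empty slice.
  mr=lambda m:(m.sum(),cv2.minAreaRect(w[m][:,:2].astype(np.float32)*1000),w[m].mean(0).round(4))
  ret = um.true_divide(
```

View pics/s7c.png

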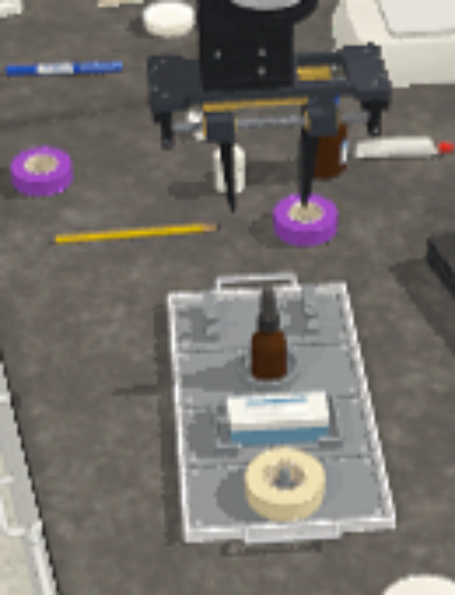

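The bottle stands upright in the well at (268,345). The gripper body, reaching 90 mm to each side along the jaws, would be at about bulb-top height over the cradle. I'll therefore release the marker about 1 cm above its troughs. Now I'm going to the marker.

Request:
step_arm(moves=[[[0,3.5,0,7],[0,7,0,14],[0,10.5,0,21],[0,14,0,28],[0,17,0,35]]], gripper=0.6)

```text
t: 22.0
position: [0.507, -0.0277, 0.1879]
orientation: [0.0, 0.542, 0.84, 0.0]
wrist_force: [-1.0, -0.4, 0.5]
width: 0.0571
```

Request:
step_arm(moves=[[[0,3.5,0,7],[0,7,0,14],[0,10.5,0,21],[-1,14,0,28],[-2,17,0,35]]])

```text
t: 22.42
position: [0.487, 0.1424, 0.1877]
orientation: [0.0, 0.264, 0.964, 0.0]
wrist_force: [0.7, 0.6, -0.1]
width: 0.0571
```

Request:
step_arm(moves=[[[-1,4,0,7],[-2,8,0,14],[-3,12,0,17.5],[-4,16,0,17.5],[-5.3,20,0,17.5]]])

```text
t: 22.83
position: [0.434, 0.3419, 0.1879]
orientation: [0.0, 0.117, 0.993, 0.0]
wrist_force: [0.6, 0.2, 0.4]
width: 0.0569
```

Request:
step_arm(moves=[[[0,2.5,-3,0],[0,2.5,-5,0],[0,2.5,-7,0],[0,2.5,-9,0],[0,2.5,-9,0]]])

```text
t: 23.25
position: [0.4332, 0.3643, 0.0945]
orientation: [-0.002, 0.117, 0.993, -0.002]
wrist_force: [0.4, -0.5, -0.2]
width: 0.0571
```

```bash
python3 snap.py wrist w5;python3 snap.py scene sc6;python3 -c "
from h import *
f=load('sc6');cv2.imwrite('pics/sc6c.png',cv2.resize(f['image'][190:340,140:340,::-1],None,fx=4,fy=3.9))"
```

```text
23.3 [0.4339 0.3646 0.0964] [-0.001  0.118  0.993 -0.001] 0.05741050248641326
23.35 [0.4346 0.365  0.0977] [-0.     0.118  0.993 -0.   ] 0.057276006904044996
```

View pics/w5.png

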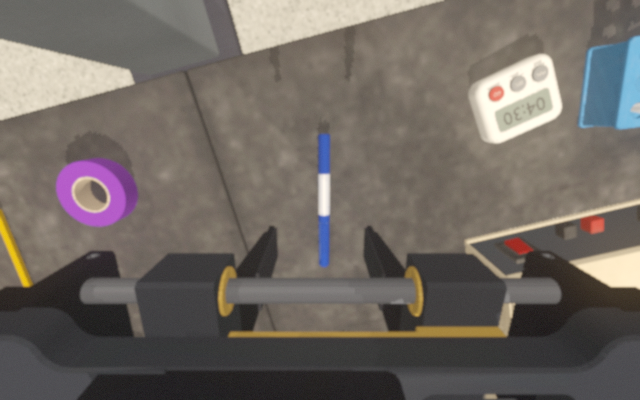

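View pics/sc6c.png

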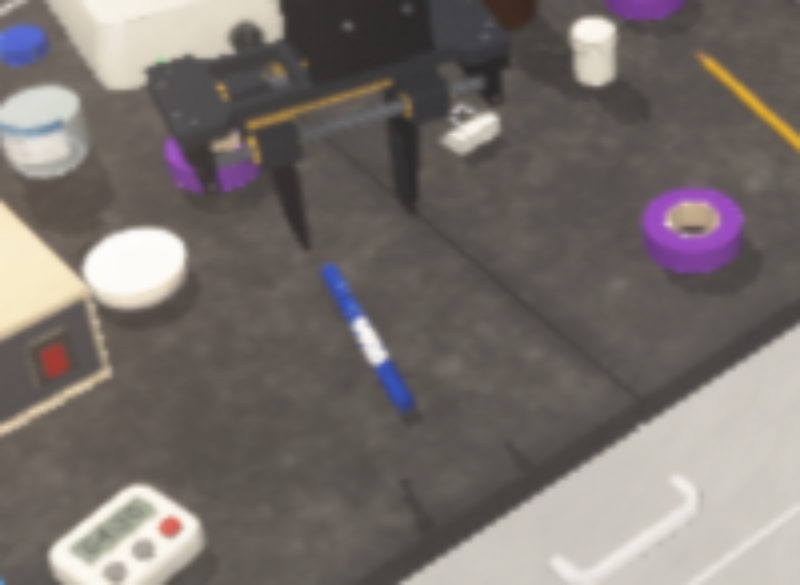

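The marker is centred and aligned between the jaws. I'm checking the beige device beside it before going low.

Run:
```python
from h import *
w=cloud(load("scene0")).reshape(-1,3)
m=(w[:,0]>.36)&(w[:,0]<.54)&(w[:,1]>.40)&(w[:,1]<.50)&(w[:,2]>.02)
print(m.sum()); 
if m.any():
    q=w[m]; print(q.min(0).round(3),q.max(0).round(3)); i=q[:,2]>.06; print(i.sum(), q[i].min(0).round(3) if i.any() else '')
m=(w[:,0]>.30)&(w[:,0]<.58)&(w[:,1]>.40)&(w[:,1]<.60)&(w[:,2]>.05); q=w[m]; print(q.min(0),q.max(0))
```

```text
77
[0.501 0.494 0.021] [0.538 0.5   0.08 ]
39 [0.501 0.494 0.061]
[0.49555831 0.49371162 0.05001366] [0.57994432 0.59994546 0.08166908]
```

Clear: the device is at x > 0.50, y > 0.49. I'm going down to z ≈ 3 mm.

Request:
step_arm(moves=[[[0,0,-3,0],[0,0,-6,0],[0,0,-8,0],[0,0,-8.8,0],[0,0,-9,0]]], gripper=0.4)

```text
t: 23.77
position: [0.4349, 0.365, 0.0074]
orientation: [-0.0, 0.118, 0.993, -0.0]
wrist_force: [0.1, -0.2, -0.1]
width: 0.0383
```

Request:
step_arm(moves=[[[0,0,-0.1,0],[0,0,-0.2,0],[0,0,-0.2,0],[0,0,-0.2,0],[0,0,-0.2,0]]])

```text
t: 24.18
position: [0.435, 0.3652, 0.0062]
orientation: [0.0, 0.118, 0.993, 0.0]
wrist_force: [0.6, 0.4, -0.2]
width: 0.0378
```

Request:
step_arm(moves=[[[0,0,-0.2,0],[0,0,-0.4,0],[0,0,-0.4,0],[0,0,-0.4,0],[0,0,-0.4,0]]])

```text
t: 24.6
position: [0.4347, 0.365, 0.0013]
orientation: [-0.0, 0.118, 0.993, -0.0]
wrist_force: [0.5, 0.5, 0.0]
width: 0.0382
```

Request:
step_arm(moves=[[[0,0,0,0],[0,0,0,0],[0,0,0,0],[0,0,0,0],[0,0,0,0]]], gripper=0.03, newtons=12)

```text
t: 25.02
position: [0.4347, 0.365, 0.0014]
orientation: [0.0, 0.118, 0.993, 0.0]
wrist_force: [-0.3, 0.6, 0.4]
width: 0.01
```

Request:
step_arm(moves=[[[0,0,0,0],[0,0,0.5,0],[0,0,2,0],[0,0,5,0],[0,0,8,0]]])

```text
t: 25.43
position: [0.4342, 0.3646, 0.082]
orientation: [-0.001, 0.118, 0.993, -0.001]
wrist_force: [1.2, 0.1, -0.3]
width: 0.01
```

```bash
python3 snap.py scene sc7;python3 -c "
from h import *
f=load('sc7');cv2.imwrite('pics/sc7c.png',cv2.resize(f['image'][190:340,140:340,::-1],None,fx=4,fy=3.9))"
```

```text
25.4833 [0.4362 0.3661 0.0878] [0.002 0.118 0.993 0.002] 0.010305304565132348
```

View pics/sc7c.png

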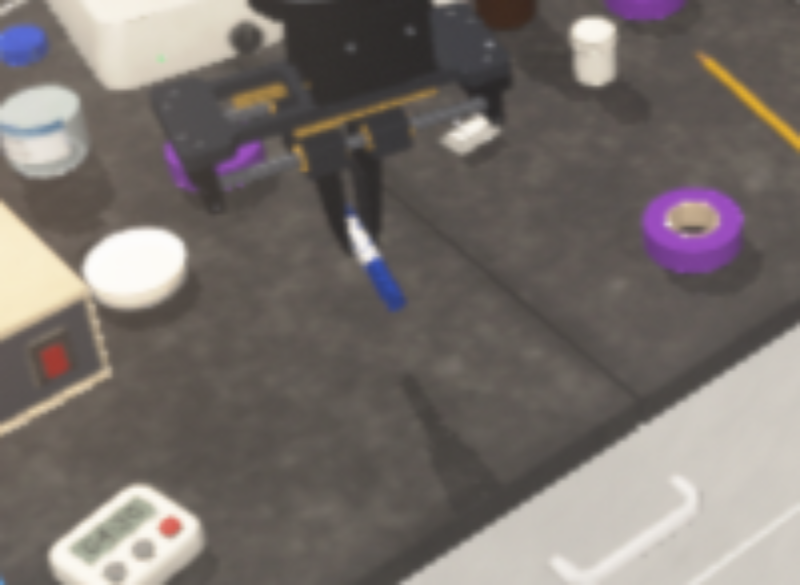

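Request:
step_arm(moves=[[[1,-3,2,1],[2,-6,4,2],[3,-10,6,2.2],[5,-14,6,2.2],[6,-18,6,2.2]]])

```text
t: 25.9
position: [0.4944, 0.1898, 0.1431]
orientation: [0.002, 0.098, 0.995, 0.001]
wrist_force: [0.8, -0.2, -0.7]
width: 0.0102
```

Request:
step_arm(moves=[[[1,-4,0,0],[2,-8,0,0],[2.7,-12,0,0],[2.7,-16,0,0],[2.7,-20,0,0]]])

```text
t: 26.32
position: [0.5199, -0.011, 0.1416]
orientation: [0.0, 0.099, 0.995, 0.0]
wrist_force: [0.6, 0.2, -0.2]
width: 0.0103
```

Request:
step_arm(moves=[[[0,-4,0,0],[0,-8,0,0],[0,-11.3,0,0],[0,-11.3,0,0],[0,-11.3,0,0]]])

```text
t: 26.73
position: [0.5198, -0.1235, 0.1414]
orientation: [0.0, 0.1, 0.995, 0.0]
wrist_force: [-0.0, 1.0, 1.0]
width: 0.0103
```

Request:
step_arm(moves=[[[0,0,-2,0],[0,0,-4,0],[0,0,-6,0],[0,0,-6,0],[0,0,-6,0]]])

```text
t: 27.15
position: [0.5198, -0.1208, 0.0812]
orientation: [-0.001, 0.098, 0.995, 0.0]
wrist_force: [-0.5, 0.0, 0.6]
width: 0.0099
```

```bash
python3 snap.py side s8;python3 -c "
from h import *
f=load('s8');cv2.imwrite('pics/s8c.png',cv2.resize(f['image'][160:300,260:400,::-1],None,fx=4.2,fy=4.2))"
```

```text
27.2 [ 0.5203 -0.1212  0.082 ] [-0.     0.098  0.995  0.   ] 0.010278743190543688
```

View pics/s8c.png

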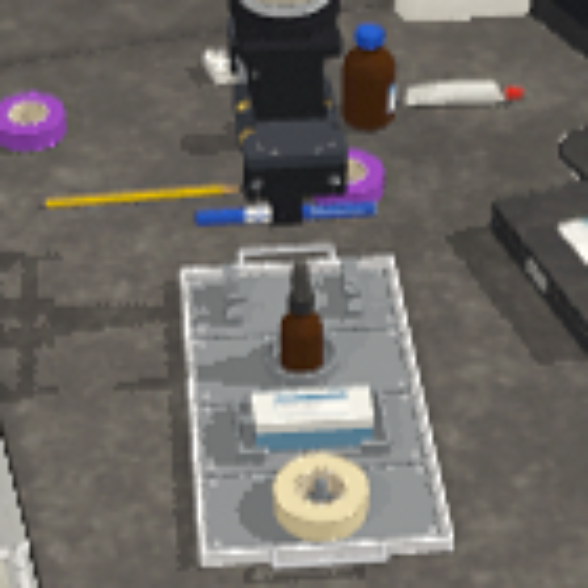

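Run:
```python
from h import *
w=cloud(load("w1")).reshape(-1,3)
u=np.array([.981,-.196]);v=np.array([.196,.981])
d=w[:,:2]-np.array([.5213,-.1287]); a=d@u;b=d@v
m=(abs(a)<.07)&(abs(b)<.033)&(w[:,2]>.02)&(w[:,2]<.05)
for s in(-1,1):
    k=m&(a*s>0); print(k.sum(),a[k].min().round(4),a[k].max().round(4),b[k].min().round(4),b[k].max().round(4),w[k][:,2].max().round(4))
w=cloud(load("s8")).reshape(-1,3)
k=(np.hypot(w[:,0]-.508,w[:,1]+.2)<.022)&(w[:,2]>.06); print(w[k].mean(0),w[k].max(0))
k=(abs(w[:,0]-.52)<.06)&(w[:,1]<-.15)&(w[:,2]>.12)&(w[:,2]<.3); print("hand",w[k].min(0),w[k].max(0))
```

```text
140 -0.0511 -0.039 -0.0207 0.0191 0.0336
171 0.039 0.0511 -0.0209 0.0198 0.0329
[ 0.50936246 -0.19373559  0.28175709] [ 0.52921654 -0.17840446  0.42670016]
hand [ 0.46711155 -0.61651642  0.12021053] [ 0.5495563  -0.15002327  0.29704267]
```

Run:
```python
from h import *
w=cloud(load("s8")).reshape(-1,3)
k=(abs(w[:,0]-.52)<.07)&(w[:,1]<-.14)&(w[:,1]>-.3)&(w[:,2]>.115)&(w[:,2]<.35); q=w[k]
for z in np.arange(.115,.34,.015):
    s=q[(q[:,2]>=z)&(q[:,2]<z+.015)]
    if len(s): print(z.round(3),len(s),s[:,0].min().round(3),s[:,0].max().round(3),s[:,1].min().round(3))
k=(np.hypot(w[:,0]-.508,w[:,1]+.2)<.022)&(w[:,2]>.03)&(w[:,2]<.115); print(w[k].max(0))
```

```text
0.145 4 0.494 0.531 -0.204
0.16 108 0.471 0.54 -0.211
0.175 94 0.47 0.551 -0.215
0.19 279 0.47 0.54 -0.217
0.205 80 0.476 0.536 -0.208
0.22 72 0.489 0.538 -0.179
0.235 81 0.479 0.543 -0.178
0.25 180 0.479 0.552 -0.178
0.265 115 0.487 0.553 -0.162
0.28 68 0.483 0.554 -0.168
0.295 16 0.493 0.554 -0.183
0.31 96 0.469 0.531 -0.193
0.325 144 0.458 0.54 -0.195
0.34 125 0.451 0.543 -0.199
[ 0.5225779  -0.19325212  0.10644297]
```

The cradle centre is confirmed to within 1 mm. The hand's underside is about 75 mm above the tip and reaches over the bottle, which is 105 mm high, so I'll stop at TCP z ≈ 0.033 and release there.

Request:
step_arm(moves=[[[0.1,-0.75,0,0],[0.1,-0.75,-2,0],[0.1,-0.75,-3,0],[0.1,-0.75,-4,0],[0.1,-0.75,-4,0]]])

```text
t: 27.62
position: [0.5205, -0.1294, 0.0402]
orientation: [-0.001, 0.099, 0.995, 0.0]
wrist_force: [-0.5, -0.4, -1.1]
width: 0.0102
```

Request:
step_arm(moves=[[[0,0,0,0],[0,0,0,0],[0,0,0,0],[0,0,0,0],[0,0,0,0]]])

```text
t: 28.03
position: [0.5212, -0.1296, 0.0418]
orientation: [0.0, 0.099, 0.995, -0.0]
wrist_force: [0.0, 0.2, -0.0]
width: 0.0099
```

```bash
python3 snap.py side s9;python3 -c "
from h import *
f=load('s9');cv2.imwrite('pics/s9c.png',cv2.resize(f['image'][180:280,270:370,::-1],None,fx=6,fy=6))
print(f['eye'])"
```

```text
28.0833 [ 0.5212 -0.1296  0.0417] [ 0.     0.099  0.995 -0.   ] 0.010463518519612731
[ 0.21381589 -1.19249201  0.92818238]
```

View pics/s9c.png

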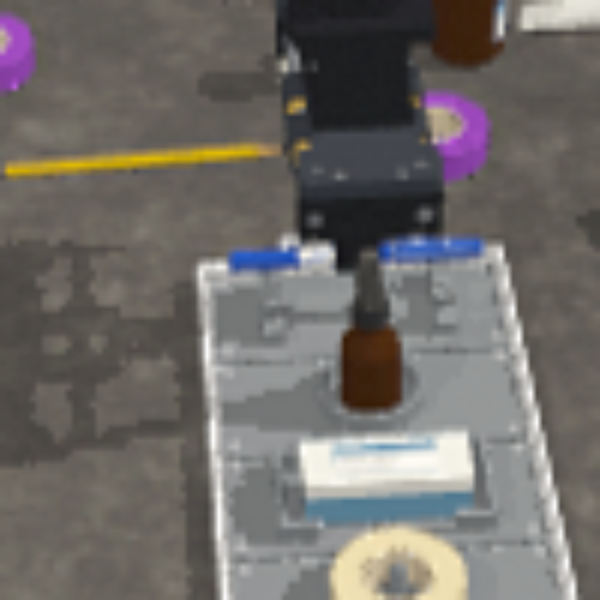

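Request:
step_arm(moves=[[[0,0.1,-0.2,0],[0,0.1,-0.4,0],[0,0.1,-0.6,0],[0,0.1,-0.8,0],[0,0.1,-0.9,0]]])

```text
t: 28.5
position: [0.5209, -0.1285, 0.032]
orientation: [-0.0, 0.099, 0.995, 0.0]
wrist_force: [0.1, -0.7, -0.7]
width: 0.0101
```

Request:
step_arm(moves=[[[0,0,0,0],[0,0,0,0],[0,0,0,0],[0,0,0,0],[0,0,0,0]]])

```text
t: 28.92
position: [0.521, -0.1285, 0.0324]
orientation: [0.0, 0.099, 0.995, 0.0]
wrist_force: [0.6, 0.0, -0.5]
width: 0.0102
```

```bash
python3 snap.py side s10;python3 -c "
from h import *
f=load('s10');cv2.imwrite('pics/s10c.png',cv2.resize(f['image'][180:280,270:370,::-1],None,fx=6,fy=6))"
```

```text
28.9667 [ 0.5211 -0.1285  0.0324] [0.    0.099 0.995 0.   ] 0.010266130704029673
```

View pics/s10c.png

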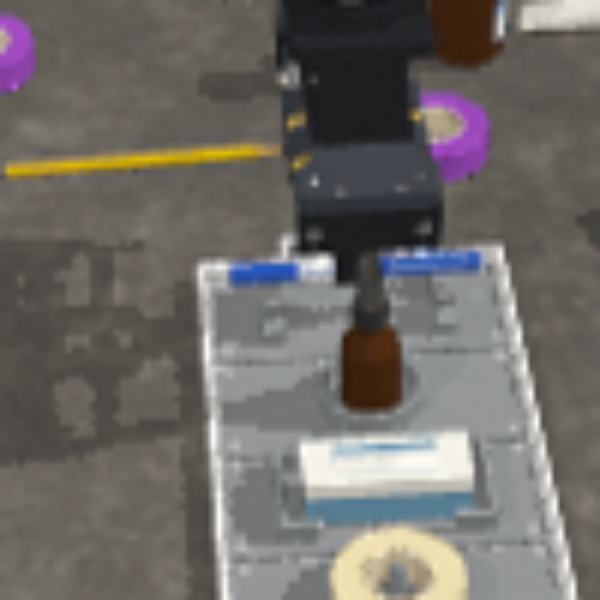

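The bottle is undisturbed and the marker is right over the troughs. Releasing with a small opening.

Request:
step_arm(moves=[[[0,0,0,0],[0,0,0,0],[0,0,0,0],[0,0,0,0],[0,0,0,0]]], gripper=0.25)

```text
t: 29.38
position: [0.521, -0.1285, 0.0324]
orientation: [0.0, 0.099, 0.995, 0.0]
wrist_force: [0.7, 0.1, 0.0]
width: 0.0236
```

Request:
step_arm(moves=[[[0,0,1,0],[0,0,4,0],[0,0,8,0],[0,0,12,0],[0,0,16,0]]])

```text
t: 29.8
position: [0.5205, -0.1283, 0.1949]
orientation: [-0.0, 0.099, 0.995, 0.0]
wrist_force: [0.6, 0.0, -0.4]
width: 0.0236
```

Request:
step_arm(moves=[[[-3,-2,2,0],[-6,-4,4,0],[-9,-6,6,0],[-10,-8,8,0],[-10,-8,8,0]]])

```text
t: 30.22
position: [0.42, -0.2112, 0.2767]
orientation: [0.003, 0.1, 0.995, -0.002]
wrist_force: [-0.4, -0.6, 0.1]
width: 0.0236
```

```bash
python3 snap.py side s11; python3 snap.py wrist w11; python3 snap.py scene sc11; python3 -c "
from h import *
f=load('s11');cv2.imwrite('pics/s11c.png',cv2.resize(f['image'][140:310,255:385,::-1],None,fx=3.5,fy=3.5))"
```

```text
30.2667 [ 0.4206 -0.2099  0.2748] [ 0.002  0.1    0.995 -0.001] 0.023689177287053814
30.3167 [ 0.4207 -0.2089  0.2733] [ 0.001  0.099  0.995 -0.   ] 0.02406052848096956
30.3667 [ 0.4209 -0.2082  0.2724] [0.    0.099 0.995 0.   ] 0.02389593746722884
```

View pics/s11c.png

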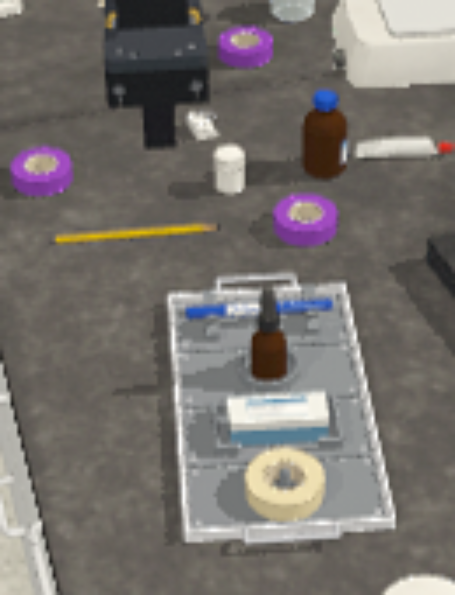

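View pics/w11.png

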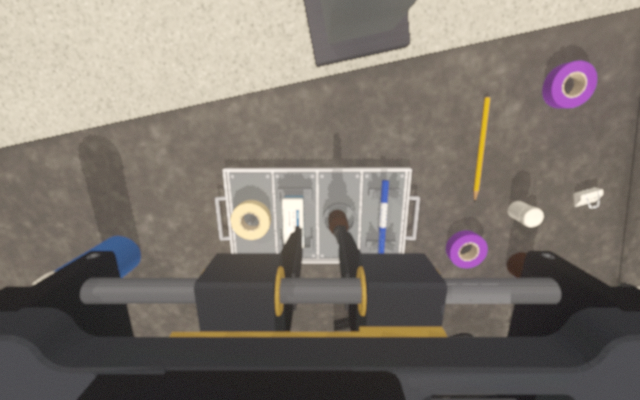

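The marker lies across both troughs. Next I'll measure the final poses numerically.

```bash
python3 - <<'E'
from h import *
u=np.array([.981,-.196]);v=np.array([.196,.981])
C=dict(cradle=(.5213,-.1287),well=(.5074,-.1984),pocket=(.4934,-.268),post=(.4795,-.3377))
for n in["w11","s11"]:
    f=load(n);w=cloud(f).reshape(-1,3);c=f["image"].reshape(-1,3).astype(int);r,g,b=c.T
    def loc(k): d=w[:,:2]-np.array(C[k]); return d@u,d@v
    x,y=loc("cradle"); m=(abs(x)<.08)&(abs(y)<.03)&(w[:,2]>.01)&(w[:,2]<.05)&(b>r+50)
    print(n,"marker x",x[m].min().round(4),x[m].max().round(4),"y",y[m].mean().round(4),"zmax",np.percentile(w[m][:,2],[50,95]).round(4),"slope",np.polyfit(x[m],y[m],1).round(4),"zslope",np.polyfit(x[m],w[m][:,2],1).round(4))
    x,y=loc("pocket"); m=(abs(x)<.06)&(abs(y)<.033)&(w[:,2]>.028)&(w[:,2]<.045)
    if m.any(): print("carton",cv2.minAreaRect(np.c_[x,y][m].astype(np.float32)*1000),np.median(w[m][:,2]))
    x,y=loc("post"); m=(abs(x)<.05)&(abs(y)<.035)&(w[:,2]>.021)&(w[:,2]<.031)&(r>b+20)
    if m.any(): print("tape",cv2.minEnclosingCircle(np.c_[x,y][m].astype(np.float32)*1000),np.median(w[m][:,2]),np.polyfit(y[m],w[m][:,2],1).round(3))
    x,y=loc("well"); 
    for a,bb in[(.025,.06),(.08,.12)]:
        m=(np.hypot(x,y)<.03)&(w[:,2]>a)&(w[:,2]<bb)
        if m.any(): print("drop",a,x[m].min().round(3),x[m].max().round(3),y[m].min().round(3),y[m].max().round(3),w[m][:,2].max().round(3))
w=cloud(load("w11")).reshape(-1,3)
E
python3 obj.py sc11 2>/dev/null| grep -E "pencil|b50"; echo before; python3 obj.py scene0 2>/dev/null| grep -E "pencil|b50"
```

```text
w11 marker x -0.0661 0.0566 y -0.0016 zmax [0.0276 0.0294] slope [ 0.0045 -0.0016] zslope [0.0015 0.0274]
carton ((0.8508834838867188, -1.1663970947265625), (31.210586547851562, 79.65604400634766), 89.05451202392578) 0.03536053059033867
tape ((0.37494975328445435, 0.20455947518348694), 31.184715270996094) 0.02678654234120087 [-0.002  0.027]
drop 0.025 -0.014 0.012 -0.016 0.014 0.059
drop 0.08 -0.005 0.002 -0.008 -0.005 0.104
s11 marker x -0.0649 0.0638 y -0.0033 zmax [0.0257 0.031 ] slope [-0.0151 -0.0033] zslope [0.009 0.026]
carton ((2.892955780029297, -2.2569446563720703), (39.679744720458984, 80.75970458984375), 87.0855712890625) 0.03449476373463589
tape ((1.6870677471160889, -0.45092058181762695), 33.14766311645508) 0.026195191027685527 [-0.003  0.026]
drop 0.025 -0.012 0.016 -0.022 0.001 0.059
drop 0.08 -0.005 0.007 -0.011 0.002 0.106
pencil 114 ((439.740234375, 39.16327667236328), (10.627710342407227, 151.766357421875), 81.1982650756836) [0.4359 0.0415 0.0065]
b50cap 51 ((652.316650390625, 97.86837005615234), (21.665613174438477, 27.809810638427734), 30.144073486328125) [0.651  0.1    0.0877]
before
pencil 109 ((440.3593444824219, 39.96332550048828), (9.97249984741211, 151.12623596191406), 80.94945526123047) [0.4349 0.0416 0.0065]
b50cap 53 ((653.495849609375, 99.15975952148438), (22.88705825805664, 25.833953857421875), 88.16222381591797) [0.6514 0.0999 0.0874]
```

```bash
python3 -c "
from rig import *
print(job_done())"
```

```text
the job is handed in; nothing more can be done
None
```

All four kit pieces are in the tray, and I handed the job in at about t = 30 s of the 120 s allowed. `job_done()` reports no verdict, so the results below are from my own last camera checks.

| Piece | Result, relative to its insert | Limit |
|---|---|---|
| Carton | about 1.4 mm off centre, 1° off line, lying flat in the pocket | 13 mm, 0.25 rad (about 14°) |
| Tape roll | about 0.4 mm off the post, flat on the plate (top at 26.8 mm, expected 26 mm) | 11 mm |
| Dropper bottle | upright on the well floor, within about 2 mm of centre (top at 104 mm) | 11 mm |
| Marker | in both troughs, level, within about 5 mm along the rest and 2–3 mm across it | 15 mm along, 8 mm across |

- **Left alone:** the pencil and the screw-cap bottle measured within about 2 mm of where they started, which is within the measuring noise. The arm was clear of everything at hand-in.
- **Marker release:** I set the dropper bottle first, and the gripper body would then have reached its bulb at full depth over the pen rest. I let the marker go about 14 mm above the troughs instead; it settled cleanly and the bottle was not disturbed.
- **Disagreement between cameras:** the side camera put the carton, tape and marker 1–3 mm away from the wrist camera's figures. That is about its calibration error and well inside every limit. No check failed.

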